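# Used battery pack through the spring flap

### The job

Post the used battery pack lying on the deck of the grey return box through the box's self-closing flap. Push the flap open with one finger and, while that finger keeps it off the pack, push the pack along with the other finger until it drops over the lip into the bin behind; then come away so that the flap shuts. Do not pinch or lift the pack, do not shove the flap open with it, and leave the other things on the stall where they are.

Things in the scene. Friction and masses are not known exactly. Their poses are not given: they have to be found in the camera images.
- return_box: Grey sheet-steel box, fixed, 420 x 112 mm (all sizes in mm). Origin: on the table, under the middle of the lip where the deck ends and the bin begins; x points along the box from deck to bin (the way the pack travels), y left, z up. Deck: x -210 to 0, flat, 70 above the table, 100 wide between side rails that stand 22 above it; open at its near end (x = -210) and above.
- lip (a point): Middle of the lip, the deck's edge, on its surface, 70 mm above the table. Past it the bin: x 0 to 204, 100 wide inside, floor 6 above the table (a drop of 64), side walls 110 above the table; open above but for a roof (top 114 above the table) over x 144 to 210, where an old pack is fixed on the floor.
- flap (a joint): Angle (rad) of the flap, an upright aluminium plate just past the lip: 94 x 38 high x 4 mm, from 4 to 42 above the deck. Upright hinge at the left wall (return_box x 5, y 48); free edge at y -46 when shut. 0 = shut across the way, grows to 1.5 as it swings into the bin (+x), its only way. Spring: 0.04 N m shut, 0.14 at 1.2 rad; damped, it shuts in about 0.5 s.
- flap_edge (a point): Middle of the flap's free edge, at half its height (23 above the deck): 94 mm from the hinge.
- pack: Used battery pack, loose, black plastic: 52 (x) x 46 (y) x 26 mm high, with a terminal block on top (40 x 31, up to 34 high); about 0.25 kg. Origin: centre of its underside. Starts flat on the deck, centre 95 to 125 before the lip, within 12 of the midline, roughly in line with the box. When its middle passes the lip it tips and drops into the bin.
- tape: Bystander: grey tape measure, 70 x 40 x 65 mm high, stands on the table left of the box. Origin under its centre.
- padlock: Bystander: brass padlock lying flat on the table right of the box, body 46 x 50 x 24 mm, shackle towards its +x. Origin under the centre of its body.
- socket: Bystander: steel wrench socket, 32 across, 45 mm high, stands on the table right of the bin. Origin under its centre.
- wrench: Bystander: wrench, about 200 mm long, lying on the table right of the box along its own x.
- hammer: Bystander: hammer, about 300 mm long, lying on the table left of the box along its own x.
- jar: Bystander: closed amber glass jar, 64 across, 90 mm high, stands on the table left of the bin. Origin under its centre.
Mind the look-alikes: they are no part of the job. Leave any turquoise look-alike of the pack alone.

How it is judged:
On the way, in this order (a step that is already met when the one before it is completed fails the run):
1. a finger pushes the flap open while the pack is still on the deck (value of joint flap above 0.5 rad and contact force between the fingers and flap above 0.2 N and x of pack in the frame of return_box below -0.02 m), for 0.05 s.
2. a finger holds the flap open while the pack goes over the lip (value of joint flap above 0.5 rad and contact force between the fingers and flap above 0.2 N and x of pack in the frame of return_box above -0.012 m and z of pack in the frame of return_box above 0.045 m), for 0.05 s.
3. the pack has gone through and lies in the bin (x of pack in the frame of return_box between -0.005 and 0.205 m and y of pack in the frame of return_box between -0.05 and 0.05 m and z of pack in the frame of return_box below 0.06 m), for 0.2 s.
At the end, for the whole second after the job is handed in: The pack lies at rest in the bin (dropped past the lip: its origin no more than 5 mm short of the lip and up to 205 mm beyond it, less than 60 mm above the table, within 50 mm of the box's midline) and the flap is shut (below 0.08 rad) (all of step 3 and value of joint flap below 0.08 rad and linear speed of pack below 0.02 m/s); the robot touches nothing.
It fails at once if the pack is lifted more than 15 mm off the deck (height (world z) of pack above 0.085 m).
It fails at once if the pack is pinched or rammed (fingers on it with more than 20 N) (contact force between the fingers and pack above 20 N).
It fails at once if the pack is shoved against the flap (more than 4 N between them) (contact force between pack and flap above 4 N).
It fails at once if a bystander is moved more than 25 mm (distance of any of tape, padlock, socket, wrench, hammer, jar from where it was at the start of the episode above 0.025 m).
It also fails if it takes over 40 s, if anything falls off the work surface, if the arm or the gripper's body presses on something with over 40 N, if the wrist force passes 120 N, or if a joint passes its speed limit or range.

### The arm

A 7-joint arm with a two-finger parallel gripper is mounted at the origin on the work surface. World frame = base frame: x ahead of the robot, y to its left, z up, the work surface at z = 0. Lengths are in m, angles in rad, forces in N, time in s.
With the tool pointing down it reaches from about 0.425 to 0.925 m from the base axis. Payload 6.8 kg.
Tool frame: the origin (TCP) lies between the finger pads; the fingertips stand 14 mm ahead of it and the grasp point (between the pads) lies 5 mm behind it; z points along the fingers, y is the line along which they close (so a half turn about z gives the same grasp; the last joint's range is limited). The gripper opens to 85 mm and grips with 20 to 120 N. Pads are 22 mm wide; open, the fingers measure 114 mm over their backs; the gripper's body (76 mm by 85 mm) begins 54 mm behind the grasp point. The pads swing forward as they close: fully open they stand 13 mm farther back than shut.
Start: joints at [-0.108, 0.477, 0.022, 1.555, -0.011, 1.109, -0.083], TCP at [0.675, 0, 0.245] pointing down, gripper open.
Joint ranges: [-2.96, 2.96], [-0.34, 2.1], [-1.41, 1.46], [0.24, 2.44], [-1.37, 4.51], [0.17, 1.92], [-2.96, 2.96]. Speed limits (rad/s): [2.39, 2.39, 3.14, 3.14, 3.14, 3.14, 3.14].

### API

Orientations are given as a rotation vector (axis times angle).
In Python, from bench import r, eyes, ticket gives the robot as it stands. The module is installed in compiled form; this text tells all that it offers.
- The arm moves only by the tool arm_command, never from a script. Its argument "plan" is text: rows parted by semicolons, each of 4 numbers parted by spaces: the shift along the tool's x, y, z in m, then the turn about the tool's z in degrees. In form: tx ty tz yaw; .... A call has 1 to 20 rows; each row shifts and turns the commanded pose from where the row before left it, along the tool's axes as they then stand; what a row does not reach is not made up. A row lasts 1/8 s, in which the tool goes at most 62.5 mm and 10.7 degrees, less where a joint would pass 70% of its speed; a pose out of reach is approached as far as the arm can. A call is refused whole if a number of a shift passes 0.0625 or a number of a turn 10.7, either way. A call with a gripper value outside its range is refused whole. "hand" is the closure, from -1 (fully open) to 1 (shut), set as the call begins (left out, the last holds). The fingers move at their own pace and stop on an object; "grip_force" is the grip in N (left out, the last holds). Time passes only in rows, so rows that do not move let the fingers close. It gives the time, the measured TCP pose, the force, the opening and the grip force at its end, in the units of the state.
- r.get_obs(): the state, without advancing time (a new reading comes with each control period).
- eyes.grab_frame(name): name is "scene" or "side" or "wrist"; returns (picture, depth): 384x512x3 uint8, red, green, blue; 384x512 float32, m along the optical axis (not along the pixel's ray), 0 where there is no reading.
- eyes.calibration(name): a dict with "fov_y" (degrees; the focal length in pixels is half the picture's height over the tangent of half this angle, whatever the lens; pixels are square), "cx", "cy" (the principal point, pixels), "origin" and "attitude" of the camera in the world; the wrist camera has in their place "tool_from_camera" (4x4, takes a point from camera to tool coordinates, whose origin is the TCP and whose axes are the flange's). Camera axes: x right, y up, looking along -z (the intrinsics and any distortion apply to the point x, -y, -z); pixel columns grow to the right and rows downward; lengths in m; the calibration is good to about 2 mm. A picture is of the moment at which its call begins: read the wrist's pose just before it. calibration takes no time and is no camera call.
- ticket.hand_in(): hands the job in; it is judged then, once.
The state is a dict: "clock": time; "joints": joint angles; "qvel": joint speeds; "tau": joint torques, N m; "tcp_pos": TCP position; "orientation": TCP orientation; "contact_force": force on the tool from outside, world axes, zero at the start; "moment": the same for the moment, N m; "grip_width": finger opening in m; "gripper_force": force on a finger pad.
Only numpy, scipy, OpenCV 4.12 (cv2) and the standard library are available. Lean on these libraries where they do the work, as an engineer would, in place of code of your own. Each camera call takes 0.05 s, during which the arm holds its last target. There are 200 camera calls.

## Working session

There is one attempt and no reset: what is moved stays moved. The work goes in short steps, Python scripts to look and compute and a tool call to move; the robot and the scene stay as the last step left them, time stands still between calls to the robot, and variables do not carry over. Pictures are saved under pics/ and viewed, at most 10 in all, crops included, and the job is handed in when it is done.

Besides the shell and the picture viewer there is one more tool, called after ">>>" as a command line: name --argument value ..., lists and objects as JSON in quotes. arm_command: Moves the arm, as the interface text tells. Its arguments: {"type":"object","properties":{"plan":{"type":"string"},"hand":{"type":"number"},"grip_force":{"type":"number"}},"required":["plan"]}

```bash
mkdir -p pics; cat > h.py <<'E'
import numpy as np, cv2
from scipy.spatial.transform import Rotation as R
from bench import r, eyes, ticket
def grab(n,name):
    o=r.get_obs(); p,d=eyes.grab_frame(n); cv2.imwrite(f'pics/{name}.png',p[:,:,::-1]); np.savez(f'pics/{name}.npz',p=p,d=d,pos=o['tcp_pos'],ori=o['orientation']); return p,d
def cloud(n,d,o=None):
    c=eyes.calibration(n); f=192/np.tan(np.radians(c['fov_y'])/2)
    v,u=np.mgrid[0:384,0:512]
    P=np.stack([(u-c['cx'])/f*d,-(v-c['cy'])/f*d,-d],-1)
    if n=='wrist':
        T=np.array(c['tool_from_camera']); P=P@T[:3,:3].T+T[:3,3]
        return P@R.from_rotvec(o['orientation']).as_matrix().T+o['tcp_pos']
    A=np.array(c['attitude']); A=R.from_rotvec(A).as_matrix() if A.shape==(3,) else A
    return P@A.T+np.array(c['origin'])
E
python3 - <<'E'
from h import *
for n in('scene','side'):
    print({k:np.round(v,3).tolist() if not isinstance(v,str) else v for k,v in eyes.calibration(n).items()})
a,_=grab('scene','s1'); b,_=grab('side','d1')
print(eyes.calibration('wrist')); print(r.get_obs())
E
```

```text
{'fov_y': 44.911, 'cx': 255.668, 'cy': 201.1, 'origin': [1.244, -0.295, 0.618], 'attitude': [0.876, 0.527, 0.995]}
{'fov_y': 50.28, 'cx': 264.981, 'cy': 189.429, 'origin': [0.447, -0.628, 0.59], 'attitude': [0.949, -0.043, -0.122]}
{'fov_y': 71.06782679156316, 'cx': 252.70654748497012, 'cy': 190.56422596996575, 'tool_from_camera': array([[-6.54530385e-04,  9.47417247e-01,  3.20000204e-01,
         8.20920054e-02],
       [ 9.99999364e-01,  9.14025196e-04, -6.60728535e-04,
        -5.12274052e-04],
       [-9.18473860e-04,  3.19999568e-01, -9.47417243e-01,
        -1.29331310e-01],
       [ 0.00000000e+00,  0.00000000e+00,  0.00000000e+00,
         1.00000000e+00]])}
{'clock': 0.1, 'joints': array([-0.10809394,  0.47772841,  0.02232554,  1.55633352, -0.01150567,
        1.10928372, -0.08309531]), 'qvel': array([ 0.00104908, -0.00411742,  0.0006898 , -0.00393786,  0.00283576,
       -0.00082192,  0.00088875]), 'tau': array([ 5.69385389e-03, -5.97765398e+01,  1.61440808e+00, -2.81952703e+01,
        1.29656185e-02,  5.02699884e-03, -1.13572563e-05]), 'tcp_pos': array([ 6.74501717e-01, -1.64325340e-07,  2.44423264e-01]), 'orientation': array([-2.22064775e+00, -2.22071777e+00,  1.91760291e-03]), 'contact_force': array([-0.01396802,  0.46441297, -0.47520218]), 'moment': array([ 0.06211957, -0.00932732, -0.02025646]), 'gripper_force': 0.0, 'grip_width': 0.08518397453360367}
```

View pics/s1.png

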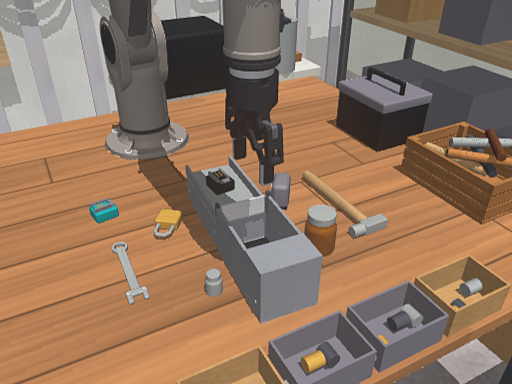

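View pics/d1.png

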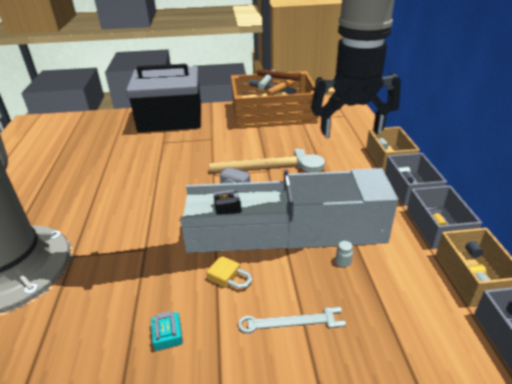

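The scene shows the black pack on the box deck at (220,181), and the side view shows it at (228,203). The turquoise one, at scene (104,211) and side (166,330), lies on the table and is the look-alike. The pack on the deck is the one meant. Next I'll build a top-down height map.

```bash
python3 - <<'E'
from h import *
H=np.zeros((600,800,3),np.uint8)
Z=np.zeros((600,800))
for n,k in(('scene','s1'),('side','d1')):
    f=np.load(f'pics/{k}.npz'); P=cloud(n,f['d']); p=f['p']
    m=(f['d']>0)&(P[...,2]>-.02)&(P[...,2]<.13)
    Q=P[m];C=p[m]
    print(n,'table z',np.median(Q[np.abs(Q[:,2])<.015,2]), 'roof pts', [np.round(np.percentile(Q[(abs(Q[:,2]-.114)<.006)][:,i],[1,50,99]),3).tolist() for i in(0,1)])
    # top-down x: 0.45..0.99 up->rows ; 1px=1mm; col = y from .3 to -.3
    row=((Q[:,1]*-1+.25)*1000*1.2).astype(int); col=((Q[:,0]-.40)*1000*1.2).astype(int)
    ok=(row>=0)&(row<600)&(col>=0)&(col<800)
    for a,b,z,c in zip(row[ok],col[ok],Q[ok,2],C[ok]):
        for da in(0,1):
            for db in (0,1):
                if a+da<600 and b+db<800 and z>=Z[a+da,b+db]-.003: Z[a+da,b+db]=z; H[a+da,b+db]=c[::-1]
hm=cv2.applyColorMap(np.clip(Z/.13*255,0,255).astype(np.uint8),cv2.COLORMAP_JET); hm[Z==0]=0
out=H; cv2.imwrite('pics/top.png',np.vstack([cv2.resize(H,(640,480))[60:360],cv2.resize(hm,(640,480))[60:360]]))
E
```

```text
scene table z -5.186306871440838e-05 roof pts [[-0.746, 0.667, 0.776], [-0.286, 0.037, 1.149]]
side table z -0.0007944723775167861 roof pts [[0.052, 0.723, 1.321], [-0.042, 0.063, 1.293]]
```

View pics/top.png

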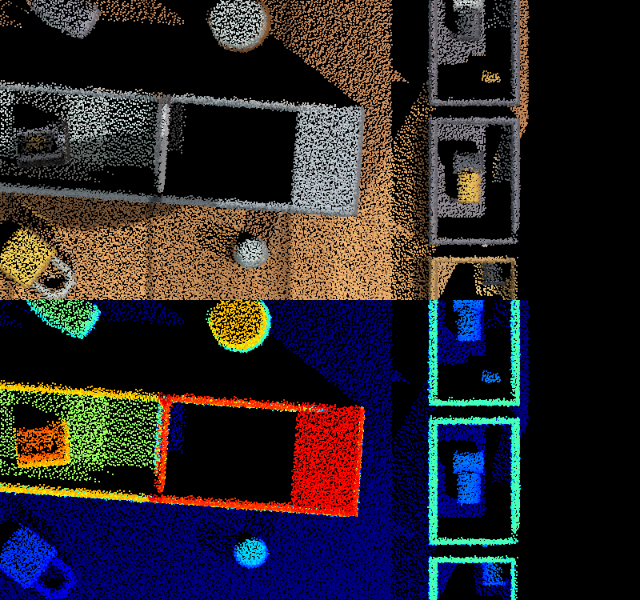

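```bash
python3 - <<'E'
from h import *
Q=[];C=[]
for n,k in(('scene','s1'),('side','d1')):
    f=np.load(f'pics/{k}.npz'); P=cloud(n,f['d']); m=(f['d']>0)
    A=P[m]; 
    b=A[(A[:,2]>.03)&(A[:,2]<.12)&(A[:,0]>.3)&(A[:,0]<.8)&(A[:,1]>-.04)&(A[:,1]<.125)]
    # crop to box: iterate with minAreaRect on percentiles
    th=-.05;c=np.array([.57,.037])
    from scipy.optimize import minimize
    roof=b[(b[:,2]>.108)&(b[:,0]>.705)]
    rect=cv2.minAreaRect((roof[:,:2]*1000).astype(np.float32)); print(n,'roof',rect)
    hi=b[b[:,2]>.085]
    Q.append(b)
B=np.vstack(Q); 
for th in np.radians(np.arange(-5,0,.25)):
    u=np.array([np.cos(th),np.sin(th)]);v=np.array([-u[1],u[0]])
    d=(B[:,:2]-[.57,.037])
    y=d@v; s=np.histogram(y,np.arange(-.08,.08,.001))[0]; print(round(np.degrees(th),2),(s.astype(float)**2).sum()/1e5, end=' | ')
E
```

```text
scene roof ((738.9722900390625, 21.891742706298828), (113.59294128417969, 73.87126159667969), 86.6887435913086)
side roof ((738.0668334960938, 22.00402069091797), (115.11121368408203, 70.17852783203125), 86.50617980957031)
-5.0 130.35703 | -4.75 155.36501 | -4.5 188.90175 | -4.25 220.74117 | -4.0 228.57353 | -3.75 200.17807 | -3.5 165.05621 | -3.25 138.36849 | -3.0 119.68043 | -2.75 105.97643 | -2.5 95.48439 | -2.25 87.05097 | -2.0 80.38767 | -1.75 74.76069 | -1.5 70.17291 | -1.25 66.19825 | -1.0 62.71997 | -0.75 59.80229 | -0.5 57.11749 | -0.25 54.87369 |
```

```bash
python3 - <<'E'
from h import *
th=np.radians(-4.0);u=np.array([np.cos(th),np.sin(th)]);v=np.array([-u[1],u[0]])
for n,k in(('scene','s1'),('side','d1')):
    f=np.load(f'pics/{k}.npz'); P=cloud(n,f['d'])[f['d']>0]
    d=P[:,:2]-[.565,.037]; x=d@u; y=d@v; z=P[:,2]
    pc=lambda a:np.round(np.percentile(a,[1,5,50,95,99])*1000,1).tolist() if len(a) else None
    box=(abs(y)<.075)&(x>-.25)&(x<.24)
    print(n)
    print(' walls tops y bin', pc(y[box&(abs(z-.11)<.004)&(x>.03)&(x<.13)]))
    print(' rail tops y', pc(y[box&(abs(z-.092)<.003)&(x<-.03)]))
    print(' rail tops y+ only', pc(y[box&(abs(z-.092)<.003)&(x<-.03)&(y>0.03)]),' y-', pc(y[box&(abs(z-.092)<.003)&(x<-.03)&(y<-.03)]))
    print(' all x side faces', pc(x[box&(z>.075)]),'far face', pc(x[box&(z>.03)&(z<.1)&(x>.19)]), 'near face',pc(x[box&(z>.03)&(z<.095)&(x<-.19)]))
    print(' roof start', pc(x[box&(abs(z-.114)<.003)&(x>.1)]))
    fl=box&(abs(y)<.035)&(z>.085)&(x>-.02)&(x<.03); print(' flap x',pc(x[fl]),'z',pc(z[fl]))
    fl=box&(abs(y)<.06)&(z>.085)&(z<.109)&(x>-.005)&(x<.015); print(' wall step/flap y',pc(y[fl]))
    pk=box&(abs(y)<.038)&(z>.09)&(z<.11)&(x<-.05)&(x>-.18); print(' block x',pc(x[pk]),'y',pc(y[pk]),'z',pc(z[pk]), cv2.minAreaRect((np.c_[x,y][pk]*1000).astype(np.float32)))
    pk=box&(abs(y)<.038)&(z>.082)&(z<.11)&(x<-.05)&(x>-.18); print(' pack',cv2.minAreaRect((np.c_[x,y][pk]*1000).astype(np.float32)))
    # bystanders heights
    for nm,(a,b) in dict(jar=(.648,.145),tape=(.465,.17)).items():
        q=(np.hypot(P[:,0]-a,P[:,1]-b)<.06)&(z>.02)&(z<.13); print(nm,pc(P[q,0]),pc(P[q,1]),pc(z[q]))
E
```

```text
scene
 walls tops y bin [-59.2, -58.9, 46.0, 52.3, 53.3]
 rail tops y [-59.1, -58.5, -15.2, 52.4, 53.5]
 rail tops y+ only [46.4, 46.8, 49.6, 53.0, 54.2]  y- [-59.2, -58.9, -55.9, -32.2, -30.7]
 all x side faces [-156.5, -96.1, 143.5, 208.8, 210.0] far face [193.0, 202.4, 209.1, 210.5, 211.0] near face [-211.9, -210.6, -200.3, -191.3, -190.2]
 roof start [142.9, 147.0, 179.0, 208.5, 210.0]
 flap x [2.7, 3.6, 6.0, 8.2, 8.9] z [85.1, 86.8, 100.2, 112.1, 112.8]
 wall step/flap y [-59.0, -58.4, -2.0, 45.2, 48.1]
 block x [-144.9, -140.2, -112.7, -94.6, -92.5] y [-31.3, -28.4, -10.2, 10.9, 16.4] z [90.2, 91.7, 98.5, 104.5, 105.1] ((-119.81633758544922, -7.132226943969727), (54.96696472167969, 45.47869873046875), 8.495104789733887)
 pack ((-119.72947692871094, -7.609796524047852), (54.808876037597656, 46.54137420654297), 8.082154273986816)
jar [624.5, 632.4, 666.3, 679.1, 680.5] [134.9, 136.6, 155.6, 184.6, 189.7] [21.7, 27.8, 68.0, 91.0, 91.8]
tape [441.0, 448.5, 486.9, 501.0, 502.4] [149.1, 151.0, 169.9, 198.5, 206.0] [21.1, 25.1, 57.8, 65.8, 67.0]
side
 walls tops y bin [-59.1, -58.7, -
[... 324 characters left out ...]
, 144.3, 174.1, 204.4, 207.1]
 flap x [-2.1, -1.9, 0.8, 4.2, 4.3] z [85.3, 106.7, 110.1, 112.0, 113.1]
 wall step/flap y [-59.4, -58.8, -56.1, 49.9, 52.2]
 block x [-149.7, -145.4, -123.0, -99.1, -96.9] y [-31.1, -29.4, -15.9, 6.9, 13.1] z [90.4, 91.8, 98.4, 103.5, 104.5] ((-123.44686889648438, -9.107370376586914), (51.66059494018555, 46.17049789428711), 14.361615180969238)
 pack ((-123.57939147949219, -9.141305923461914), (51.9342155456543, 46.17049789428711), 14.361615180969238)
jar [617.0, 619.5, 642.9, 668.4, 672.4] [138.5, 139.8, 156.4, 186.2, 190.9] [60.7, 67.4, 87.9, 89.9, 90.7]
tape [428.9, 432.6, 461.1, 493.8, 498.4] [151.7, 154.6, 173.0, 196.3, 202.6] [39.2, 46.3, 61.2, 65.1, 65.6]
```

```bash
python3 - <<'E'
from h import *
for n,k in(('scene','s1'),('side','d1')):
    f=np.load(f'pics/{k}.npz'); P=cloud(n,f['d'])[f['d']>0]
    q=P[(abs(P[:,0]-.675)<.1)&(abs(P[:,1])<.03)&(P[:,2]>.16)&(P[:,2]<.32)]
    print(n,np.percentile(q[:,2],[0,.5,1,2]).round(4))
    for z in (.225,.235,.245,.255,.265,.28,.3):
        s=q[abs(q[:,2]-z)<.004]; 
        if len(s): print(z,np.sort(s[:,0])[[0,-1]].round(3),'fingers',[ (g.min().round(3),g.max().round(3)) for g in (s[s[:,0]<.675,0],s[s[:,0]>.675,0]) if len(g)], s[:,1].min().round(3),s[:,1].max().round(3))
lip=np.array([.565,.037]);th=np.radians(-4);u=np.array([np.cos(th),np.sin(th)]);v=np.array([-u[1],u[0]])
lip=lip-.002*u-.003*v
for x in(-.116,):print(lip,lip+x*u-.006*v)
E
```

```text
scene [0.243  0.2444 0.2451 0.2464]
0.245 [0.628 0.725] fingers [(np.float64(0.628), np.float64(0.633)), (np.float64(0.721), np.float64(0.725))] -0.012 0.01
0.255 [0.628 0.732] fingers [(np.float64(0.628), np.float64(0.634)), (np.float64(0.718), np.float64(0.732))] -0.012 0.009
0.265 [0.624 0.732] fingers [(np.float64(0.624), np.float64(0.633)), (np.float64(0.718), np.float64(0.732))] -0.013 0.009
0.28 [0.619 0.731] fingers [(np.float64(0.619), np.float64(0.634)), (np.float64(0.718), np.float64(0.731))] -0.013 0.01
0.3 [0.601 0.75 ] fingers [(np.float64(0.601), np.float64(0.666)), (np.float64(0.705), np.float64(0.75))] -0.018 0.012
side [0.2422 0.245  0.246  0.2487]
0.245 [0.623 0.728] fingers [(np.float64(0.623), np.float64(0.63)), (np.float64(0.715), np.float64(0.728))] -0.012 0.009
0.255 [0.616 0.728] fingers [(np.float64(0.616), np.float64(0.63)), (np.float64(0.714), np.float64(0.728))] -0.014 0.012
0.265 [0.616 0.728] fingers [(np.float64(0.616), np.float64(0.629)), (np.float64(0.715), np.float64(0.728))] -0.012 0.01
0.28 [0.614 0.733] fingers [(np.float64(0.614), np.float64(0.63)), (np.float64(0.715), np.float64(0.733))] -0.013 0.01
0.3 [0.598 0.746] fingers [(np.float64(0.598), np.float64(0.666)), (np.float64(0.676), np.float64(0.746))] -0.018 0.013
[0.5627956  0.03414682] [0.44665963 0.03625319]
```

>>> arm_command --plan "0.006 -0.038 0 0; 0.006 -0.038 0 0; 0.006 -0.038 0 0; 0.006 -0.038 0 0; 0.006 -0.038 0 0; 0.006 -0.038 0 0; 0 0 0.03 4; 0 0 0.03 0; 0 0 0 0; 0 0 0 0" --hand -1

```text
clock: 1.35
tcp_pos: [0.4475, 0.0361, 0.186]
orientation: [2.297, 2.142, 0.001]
contact_force: [0.1, 0.7, -0.3]
grip_width: 0.0855
gripper_force: 0.0
```

```bash
python3 - <<'E'
from h import *
grab('wrist','w1'); grab('side','d2'); o=r.get_obs(); print(o['clock'],o['tcp_pos'],R.from_rotvec(o['orientation']).as_matrix().round(3))
f=np.load('pics/w1.npz'); P=cloud('wrist',f['d'],dict(orientation=f['ori'],tcp_pos=f['pos'])); P=P[f['d']>0]
th=np.radians(-4);u=np.array([np.cos(th),np.sin(th)]);v=np.array([-u[1],u[0]])
d=P[:,:2]-[.5638,.0342]; x=d@u;y=d@v;z=P[:,2]
for lo,hi in((.065,.075),(.085,.095),(.09,.1),(.1,.108)):
    q=(abs(y)<.06)&(x<.02)&(x>-.22)&(z>lo)&(z<hi); print(lo,q.sum(),np.percentile(x[q],[1,99]).round(4),np.percentile(y[q],[1,99]).round(4))
q=(abs(y)<.04)&(x<-.06)&(x>-.18)&(z>.088)&(z<.106); print(cv2.minAreaRect((np.c_[x,y][q]*1000).astype(np.float32)))
p=f['p'][:,:,::-1]; s=cv2.imread('pics/d2.png')[100:292,128:384]
cv2.imwrite('pics/c2.png',np.hstack([cv2.resize(p,(400,300)),cv2.resize(s,(400,300))]))
E
```

```text
1.45 [0.44790399 0.03616675 0.18641855] [[ 0.07   0.998  0.002]
 [ 0.998 -0.07   0.   ]
 [ 0.001  0.002 -1.   ]]
0.065 18979 [-0.2081 -0.001 ] [-0.0493  0.0477]
0.085 5199 [-0.2072  0.0038] [-0.0546  0.0569]
0.09 5708 [-0.2064  0.0039] [-0.0546  0.0566]
0.1 1977 [-0.1442  0.0167] [-0.0507  0.0566]
((-120.6546859741211, -2.9480113983154297), (52.05131149291992, 45.712806701660156), 9.653482437133789)
```

View pics/c2.png

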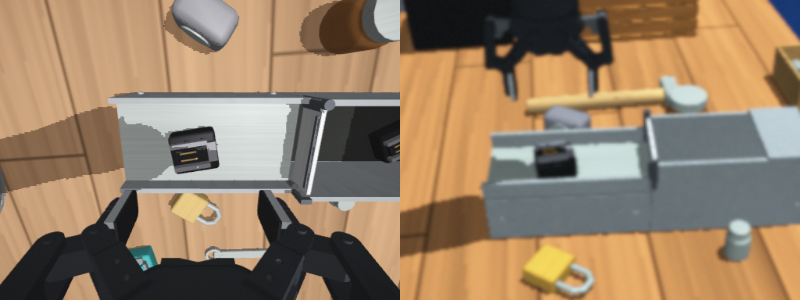

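The crop shows the pack on the deck at (193,148), flap shut at (316,150) and the fingers at (120,220) and (275,220) straddling it lengthwise. I'll descend now.

>>> arm_command --plan "0 -0.003 0.02 0; 0 0 0.02 0; 0 0 0.02 0; 0 0 0.02 0; 0 0 0.015 0; 0 0 0.012 0; 0 0 0 0; 0 0 0 0"

```text
clock: 2.45
tcp_pos: [0.4444, 0.0363, 0.0787]
orientation: [2.297, 2.142, 0.001]
contact_force: [0.1, -0.4, -0.6]
grip_width: 0.0855
gripper_force: 0.0
```

```bash
python3 - <<'E'
from h import *
a,_=grab('scene','s3'); b,_=grab('side','d3'); o=r.get_obs(); print(o['clock'],o['tcp_pos'],o['contact_force'])
cv2.imwrite('pics/c3.png',np.hstack([cv2.resize(a[130:274,150:342,::-1],(400,300)),cv2.resize(b[130:274,150:342,::-1],(400,300))]))
E
```

```text
2.55 [0.44449176 0.03629874 0.07883354] [ 0.79007691 -0.52225451  0.6409106 ]
```

View pics/c3.png

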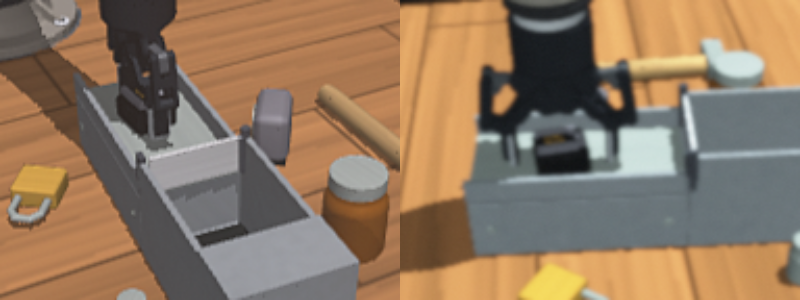

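The fingers straddle the pack, at right crop (510,150) and (612,150), with the pack at (562,155). They touch nothing. I'll start the push.

>>> arm_command --plan "0 0.006 0 0; 0 0.006 0 0; 0 0.007 0 0; 0 0.008 0 0; 0 0.008 0 0; 0 0.008 0 0; 0 0.008 0 0; 0 0.008 0 0; 0 0.008 0 0; 0 0.008 0 0; 0 0.008 0 0; 0 0.008 0 0; 0 0.008 0 0; 0 0.005 0 0; 0 0 0 0; 0 0 0 0"

```text
clock: 4.55
tcp_pos: [0.5481, 0.0284, 0.0784]
orientation: [2.298, 2.141, 0.001]
contact_force: [-0.0, -1.6, -0.8]
grip_width: 0.0852
gripper_force: 0.8
```

```bash
python3 - <<'E'
from h import *
a,_=grab('scene','s4'); b,_=grab('side','d4'); o=r.get_obs(); print(o['clock'],o['tcp_pos'],o['contact_force'])
cv2.imwrite('pics/c4.png',np.hstack([cv2.resize(a[130:274,150:342,::-1],(400,300)),cv2.resize(b[130:274,180:372,::-1],(400,300))]))
E
```

```text
4.65 [0.54802345 0.02855674 0.07840261] [-1.80942056 -0.50795829 -0.43078302]
```

View pics/c4.png

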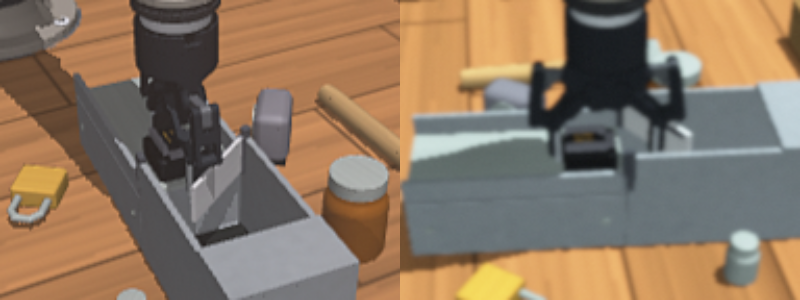

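The flap is held open by the lead finger at left crop (205,150), and the pack is flush ahead of the rear finger at right crop (590,150). I'll continue over the lip.

>>> arm_command --plan "0 0.006 0 0; 0 0.006 0 0; 0 0.006 0 0; 0 0.005 0 0; 0 0.005 0 0; 0 0.005 0 0; 0 0.005 0 0; 0 0.005 0 0; 0 0.004 0 0; 0 0 0 0; 0 0 0 0; 0 0 0 0"

```text
clock: 6.15
tcp_pos: [0.595, 0.0254, 0.0785]
orientation: [2.297, 2.142, 0.001]
contact_force: [0.1, -1.7, 0.6]
grip_width: 0.0852
gripper_force: 0.7
```

```bash
python3 - <<'E'
from h import *
a,_=grab('scene','s5'); b,_=grab('side','d5'); o=r.get_obs(); print(o['clock'],o['tcp_pos'],o['contact_force'])
cv2.imwrite('pics/c5.png',np.hstack([cv2.resize(a[130:274,150:342,::-1],(400,300)),cv2.resize(b[130:274,180:372,::-1],(400,300))]))
E
```

```text
6.25 [0.5948612  0.02552828 0.07844363] [-0.27046743 -1.24175704  0.41354964]
```

View pics/c5.png

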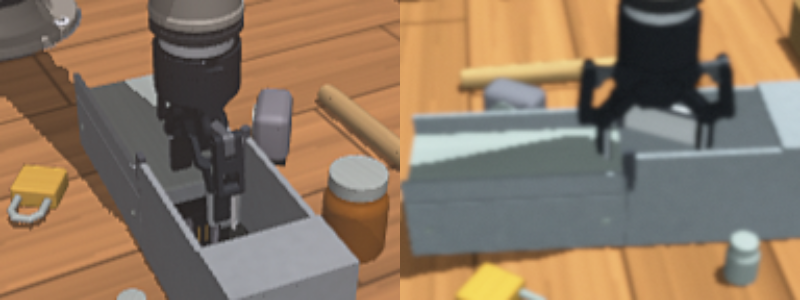

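The pack has dropped into the bin at left crop (205,235), with the flap still held open. I'll rise straight up.

>>> arm_command --plan "0 0 -0.01 0; 0 0 -0.02 0; 0 0 -0.03 0; 0 0 -0.03 0; 0 0 -0.03 0; 0 0 -0.03 0; 0 -0.03 -0.02 0; 0 -0.03 0 0; 0 -0.03 0 0; 0 0 0 0; 0 0 0 0; 0 0 0 0; 0 0 0 0"

```text
clock: 7.88
tcp_pos: [0.5054, 0.032, 0.2482]
orientation: [-2.298, -2.142, 0.0]
contact_force: [-0.5, 0.1, 0.0]
grip_width: 0.0855
gripper_force: 0.0
```

```bash
python3 - <<'E'
from h import *
a,d=grab('scene','s6'); b,_=grab('wrist','w6'); o=r.get_obs(); print(o['clock'],o['tcp_pos'],o['contact_force'])
f=np.load('pics/w6.npz'); th=np.radians(-4);u=np.array([np.cos(th),np.sin(th)]);v=np.array([-u[1],u[0]])
for P in (cloud('wrist',f['d'],dict(orientation=f['ori'],tcp_pos=f['pos'])),cloud('scene',d)):
    P=P.reshape(-1,3);q=P[:,:2]-[.5638,.0342];x=q@u;y=q@v;z=P[:,2]
    m=(x>.012)&(x<.14)&(abs(y)<.045)&(z>.015)&(z<.12); print(m.sum(), np.percentile(np.c_[x,y,z][m],[2,50,98],axis=0).round(3).tolist())
    m=(x>-.01)&(x<.09)&(abs(y)<.044)&(z>.095)&(z<.113); print('flap',np.percentile(x[m],[2,98]).round(3))
cv2.imwrite('pics/c6.png',np.hstack([cv2.resize(a[130:274,150:342,::-1],(400,300)),cv2.resize(b[:,:,::-1],(400,300))]))
E
```

```text
7.975 [0.5051524  0.03196338 0.24812483] [ 0.05841806 -0.7489036   0.48712028]
566 [[0.021, -0.027, 0.029], [0.03, -0.005, 0.058], [0.043, 0.015, 0.06]]
flap [0.    0.007]
367 [[0.014, -0.024, 0.02], [0.036, -0.004, 0.054], [0.044, 0.013, 0.059]]
flap [0.004 0.01 ]
```

View pics/c6.png

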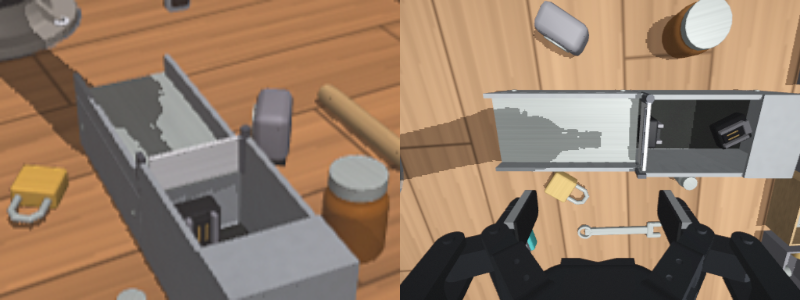

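The pack stands on its end in the bin at left crop (205,220), with its top at z≈0.06 and its origin about 10 mm past the lip at z≈0.03. The flap is shut and the bystanders are in place.

```bash
python3 -c "
from bench import ticket; print(ticket.hand_in())"
```

```text
the job is handed in; nothing more can be done
None
```

The pack went through the flap and lies in the bin, standing on its end about 10 mm past the lip; the flap is shut, the arm is clear, and the job is handed in, though the hand-in returned no verdict.

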